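Refit the gas knob and hold it pressed at the flame mark

ROBOT

A 6-joint arm with a two-finger parallel gripper is mounted at the origin on a cart in front of the work surface, level with it; the furniture and walls round the work are solid. World frame = base frame: x ahead of the robot, y to its left, z up, the work surface at z = 0. Lengths are in mm, angles in rad, forces in N, time in s.
With the tool pointing down it reaches from about 300 to 950 mm from the base axis. Payload 3.1 kg.
Tool frame: the origin (TCP) lies between the finger pads; the fingertips stand 14 mm ahead of it and the grasp point (between the pads) lies 5 mm behind it (env.finger_overhang is the distance from the TCP to the fingertips, in mm); z points along the fingers, y is the line along which they close (so a half turn about z gives the same grasp; the last joint's range is limited). The gripper opens to 85 mm and grips with 20 to 120 N. Pads are 22 mm wide; open, the fingers measure 114 mm over their backs; the gripper's body (76 mm by 85 mm) begins 54 mm behind the grasp point. The pads swing forward as they close: fully open they stand 13 mm farther back than shut.
Start: joints at [-1.284, 0.308, 1.634, -0, 1.2, -0.07], TCP at [218.272, -585.653, 245.272] pointing down, gripper open.
Joint ranges: [-3.06, 3.06], [-0.79, 1.96], [0.05, 2.63], [-1.19, 4.34], [0.05, 2.64], [-2.94, 2.94]. Speed limits (rad/s): [2.79, 2.79, 3.14, 3.14, 3.14, 3.14].

INTERFACE

Orientations are given as a unit quaternion [x, y, z, w].
In Python, from rig import env gives the robot as it stands.
- The arm moves only by the tool shift_gripper, called after "Call:" by a JSON object that holds its "method" and its "body". Schema: {"type":"object","properties":{"motion":{"type":"array","items":{"type":"object","properties":{"rot":{"type":"array","items":{"type":"number"},"minItems":3,"maxItems":3},"pos":{"type":"array","items":{"type":"number"},"minItems":3,"maxItems":3},"aperture":{"type":"number"}},"additionalProperties":false,"required":["aperture"]},"minItems":1,"maxItems":5},"only":{"type":"string"},"quiet":{"type":"boolean"},"lines":{"type":"string"}},"required":["motion"],"additionalProperties":false}. motion is a list of rows, 1 to 5 of them, each an object with the fields rot (a list: a rotation vector rx, ry, rz in rad), pos (a list: dx, dy, dz in mm), aperture (the finger opening in mm); a field left out counts as zero (the opening has to be given); each row shifts and turns the commanded pose from where the row before left it, along the tool's axes as they then stand; what a row does not reach is not made up. A row lasts 1/8 s, in which the tool goes at most 62.5 mm and 0.188 rad, less where a joint would pass 70% of its speed; a pose out of reach is approached as far as the arm can. The fingers move at their own pace and stop on an object; the grip force is fixed at half the most. Time passes only in rows, so rows that do not move let the fingers close. The tool returns the time, the measured TCP pose, the force, the opening and the grip force at its end. only (a regular expression) keeps the lines of the reply that match it, lines (a string "A,B") keeps lines A to B, and quiet returns only ok. Input that does not fit is refused with a message, and nothing moves.
- env.get_state(): the state, without advancing time (a new reading comes with each control period).
- env.camera(name): name is "scene" or "top" or "wrist"; returns a dict with "img" (480x640x3 uint8, red, green, blue), "camera_matrix" (3x3 intrinsics, pixels), "rvec" (rotation vector, rad) and "tvec" (3), from world to camera coordinates, as OpenCV has them. Camera axes: x right, y down, z forward; pixel columns grow to the right and rows downward; lengths in mm; the calibration is good to about 2 mm. A picture is of the moment at which its call begins. There is no depth.
- env.hand_in(): hands the job in; it is judged then, once.
Trained networks look in a picture, given as the dict that the camera call returned (one of the last four; its "shot" number tells which), for a name from the list of things; names that differ only in an ending like _2 or _b are one class to them, and where a whole thing is asked for, a point or a joint stands for the part that bears it (a point fixed in the world has none). Each returns a list of dicts, best first, with "score" (0 to 1); they miss things now and then, are a little off and sometimes report something else, mostly with a low value. They report only what shows in the picture. A call takes as long as a camera call.
- env.look_for(label, picture): "bbox" ([left, top, right, bottom] in pixels, round what is visible of it).
- env.landmark_of(label, picture): "centre" ([row, column] in pixels: a listed point, or the origin of a listed thing).
The state is a dict: "time_s": time; "q": joint angles; "dq": joint speeds; "joint_torque": joint torques, N m; "tool_pos": TCP position; "eef_rot": TCP orientation; "wrist_force": force on the tool from outside, world axes, zero at the start; "moment": the same for the moment, N m; "opening": finger opening in mm; "finger_force": force on a finger pad.
Only numpy, scipy, OpenCV 4.12 (cv2) and the standard library are available. Lean on these libraries where they do the work, as an engineer would, in place of code of your own. Each camera call takes 0.05 s, during which the arm holds its last target. There are 200 camera calls.

TASK

The knob of the small gas stove was taken off for washing and stands beside the stove: with its pointer towards the off mark, so that its D-shaped bore matches the D-shaped valve stem, push it fully onto the stem and press it in as far as it goes. Then, keeping it pressed in all the while as for lighting, turn it a quarter turn to the left (anticlockwise) until its pointer faces the orange flame mark, and finish while still holding it pressed in there. Leave the shaker, the sauce cup and the steel cup where they stand.

Things in the scene. Friction and masses are not known exactly. Their poses are not given: they have to be found in the camera images.
- knob: Loose black cooker knob, about 0.16 kg, upright on the worktop. Round skirt 54 mm across, 18 mm tall; above it a grip bar 46 mm long (along x), 15 mm wide (along y), 18 to 42 mm above the underside: pinch it across y from above. Origin: centre of the underside, z up. +x is the pointer: a white line on the bar's top from its middle to its +x end and down that end.
- knob_bore (a point): Mouth of the D-shaped bore in the knob's underside, on its axis (same point and axes as the knob's origin). Bore 15 mm across, 15.5 mm deep, flat 2.5 mm from the axis on the +x (pointer) side; the mouth is bevelled by 1.5 mm.
- knob_pointer (a point): Tip of the knob's white pointer line: the +x end of the bar's top, 23 mm from the knob's axis and 42 mm above its underside.
- stove: Portable cassette gas stove, fixed: dark body, steel top plate, 280 (x) x 300 (y) x 70 mm high. Origin: centre of the underside, z up, front to -x. Burner with black pan support (98 mm high) on the left, rounded dark cartridge-bay lid (106 mm high) at the right rear. The valve stem stands in its right front corner at x -90, y -100 mm; an arc of dots leads from off mark to flame mark.
- stem_base (a point): Brass valve stem, upright; this point: on its axis at the top of its 22 mm shoulder, 80 mm above the worktop when not pressed; the knob's origin lies here, x along x, when fully on. From here the stem rises 14 mm: 14 mm diameter, flat 2 mm from the axis on its +x side (faces the off mark at off), the last 3 mm tapering to 10.5 mm. A sprung ball in the flat grips the bore (push about 5 to 10 N).
- valve_push (a joint): How far the stem is pressed down, in m: 0 released (8 N to start), 0.006 fully in (about 12 N); the spring returns it when let go.
- valve_turn (a joint): How far the stem is turned, in rad, anticlockwise seen from above: 0 off (as it stands at the start), 1.57 at the flame mark; it goes on to 3.3 and stays where it is left, with light friction (0.04 N m). The fit has a little play: the stem may trail the knob by up to 0.25 rad. It must only be turned while pressed in.
- off_mark (a point): Black off bar printed on the stove's plate, 39 mm from the stem axis on the stove's +x side (towards the rear).
- flame_mark (a point): Orange flame printed on the stove's plate, 40 mm from the stem axis on the stove's +y side (to the left of the stem).
- shaker: Bystander: loose spice shaker with a grey cap and white body, 54 mm across, 86 mm high; origin at the centre of its underside.
- sauce_cup: Bystander: loose small clear cup with red sauce, 63 mm across, 32 mm high; origin at the centre of its underside.
- steel_cup: Bystander: loose straight steel cup, 126 mm across, 104 mm high; origin at the centre of its underside.

How it is judged (in metres and radians):
On the way:
1. the knob is fully on the stem and pressed in, with the stem still at off (horizontal distance between knob and stem_base below 0.0025 m and z of knob in the frame of stem_base below 0.0025 m and angle between knob's own z axis and vertical below 0.1 rad and angle between the x axis of knob and the x axis of stem_base, either way round below 0.3 rad and value of joint valve_push above 0.0042 m and value of joint valve_turn below 0.35 rad and x of knob_pointer in the frame of stem_base above 0.018 m), for 0.2 s.
At the end, for the whole second after the job is handed in: The knob is fully on the stem (within 2.5 mm), the stem is pressed in by at least 4.2 of its 6 mm, the knob's pointer faces the flame mark within 14 degrees with the stem turned along, at rest, and the fingers still hold and press the knob (horizontal distance between knob and stem_base below 0.0025 m and z of knob in the frame of stem_base below 0.0025 m and angle between knob's own z axis and vertical below 0.1 rad and value of joint valve_push above 0.0042 m and contact force between the fingers and knob above 2 N and angular speed of knob below 0.2 rad/s and angle between the x axis of knob and the y axis of stove, either way round below 0.25 rad and value of joint valve_turn between 1.1 and 2 rad and x of knob_pointer in the frame of stem_base above 0.018 m); the arm keeps its last pose, push and grip.
It fails at once if the stem is turned away from off without being pressed in (value of joint valve_turn above 0.35 rad and value of joint valve_push below 0.0015 m).
It fails at once if the shaker is moved more than 25 mm or tipped (distance of shaker from where it was at the start of the episode above 0.025 m or angle between shaker's own z axis and vertical above 0.5 rad).
It fails at once if the sauce cup is moved more than 25 mm or tipped (distance of sauce_cup from where it was at the start of the episode above 0.025 m or angle between sauce_cup's own z axis and vertical above 0.5 rad).
It fails at once if the steel cup is moved more than 25 mm or tipped (distance of steel_cup from where it was at the start of the episode above 0.025 m or angle between steel_cup's own z axis and vertical above 0.5 rad).
It also fails if it takes over 51 s, if anything falls off the work surface, if the arm or the gripper's body presses on something with over 40 N, if the wrist force passes 120 N, or if a joint passes its speed limit or range.

## Working session

There is one attempt and no reset: what is moved stays moved. The work goes in short steps, Python scripts to look and compute and a tool call to move; the robot and the scene stay as the last step left them, time stands still between calls to the robot, and variables do not carry over. Pictures are saved under pics/ and viewed, at most 10 in all, crops included, and the job is handed in when it is done.

```bash
ls; mkdir -p pics
```

Create h.py:
```python
import numpy as np, cv2
from rig import env
from scipy.spatial.transform import Rotation as R
def proj(p,c):
    return cv2.projectPoints(np.float64(p).reshape(-1,3),c['rvec'],c['tvec'],c['camera_matrix'],None)[0].reshape(-1,2)
def ray(rc,c):
    Rm=cv2.Rodrigues(np.float64(c['rvec']))[0]
    d=Rm.T@np.linalg.solve(c['camera_matrix'],[rc[1],rc[0],1.]); o=-Rm.T@np.float64(c['tvec']).ravel()
    return o,d
def atz(rc,c,z):
    o,d=ray(rc,c); return o+d*(z-o[2])/d[2]
def save(c,n): cv2.imwrite('pics/'+n,c['img'][:,:,::-1])
```

Run:
```python
from h import *
Z=dict(knob=0,knob_bore=0,knob_pointer=42,stove=0,stem_base=80,off_mark=70,flame_mark=70,shaker=0,sauce_cup=0,steel_cup=0)
for n in ('scene','top'):
    c=env.camera(n); save(c,n+'.png')
    for l,z in Z.items():
        r=env.landmark_of(l,c)
        for k in r[:2]: print(n,l,round(k['score'],2),np.round(k['centre'],1),np.round(atz(k['centre'],c,z),1))
s=env.get_state(); print(s)
```

```text
pics
scene knob 0.57 [352.2 201.3] [498.2 349.8   0. ]
scene knob_bore 0.77 [353.1 199.5] [499.2 353.3   0. ]
scene knob_pointer 0.8 [334.8 182.9] [519.4 366.5  42. ]
scene stove 0.89 [234.2 302.4] [603.4 -79.1   0. ]
scene stem_base 0.74 [297.1 177.3] [568.2 329.4  80. ]
scene stem_base 0.57 [194.5 351.9] [ 536.2 -191.6   80. ]
scene off_mark 0.72 [197.3 337.4] [ 567.6 -175.4   70. ]
scene off_mark 0.54 [194.2 352.3] [ 547.1 -210.1   70. ]
scene flame_mark 0.96 [205.7 344.7] [ 528.5 -149.7   70. ]
scene shaker 0.62 [296.3 176.6] [662.1 264.8   0. ]
scene shaker 0.48 [194.3 337.9] [ 654.8 -302.8    0. ]
scene sauce_cup 0.91 [337.  318.7] [351.1 194.6   0. ]
scene sauce_cup 0.46 [298.9 176.5] [655.6 270.8   0. ]
scene steel_cup 0.96 [196.1 399.5] [ 511.4 -389.5    0. ]
top knob 0.81 [243.4 187.6] [504.4 349.4  -0. ]
top knob 0.46 [236.3 173.7] [521.7 383.6   0. ]
top knob_bore 0.69 [245.6 187.6] [499.1 349.3   0. ]
top knob_pointer 0.87 [238.2 173.3] [513.3 370.1  42. ]
top stove 0.82 [203.4 364.4] [598.5 -75.7   0. ]
top stem_base 0.38 [228.5 417.3] [ 528.4 -187.8   80. ]
top off_mar
[... 309 characters left out ...]
  0. ]
{'time_s': 1.1, 'q': array([-1.28372869e+00,  3.08071870e-01,  1.63380544e+00,  1.08939625e-05,
        1.19970974e+00, -6.97162563e-02]), 'dq': array([-0.00199775, -0.00024512,  0.00073838, -0.00059355,  0.00209176,
       -0.00061377]), 'joint_torque': array([ 1.40374526e-03, -4.15294075e+01, -2.77088195e+01,  6.05219793e-05,
        8.57609921e-04, -7.48574962e-07]), 'tool_pos': array([ 218.2574223 , -585.65459171,  245.28696378]), 'eef_rot': array([9.84130661e-01, 1.77445324e-01, 5.35028167e-06, 2.23568307e-06]), 'wrist_force': array([ 0.89198257, -0.15171304,  0.79119842]), 'moment': array([ 0.02672056, -0.00781657,  0.06866154]), 'finger_force': 0.0, 'opening': 85.4053621006496}
```

View images.

View pics/top.png

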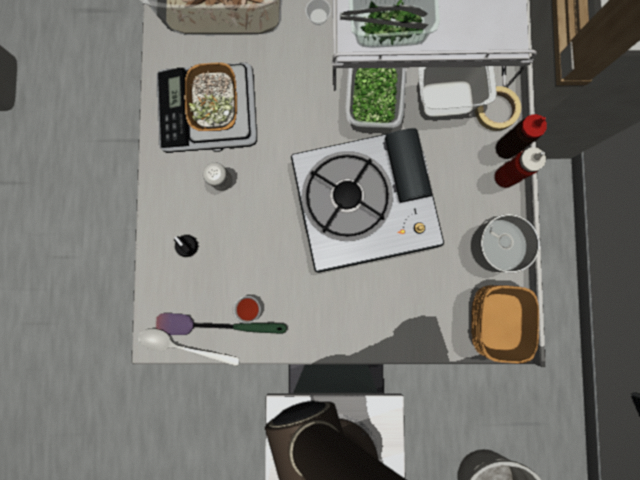

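View pics/scene.png

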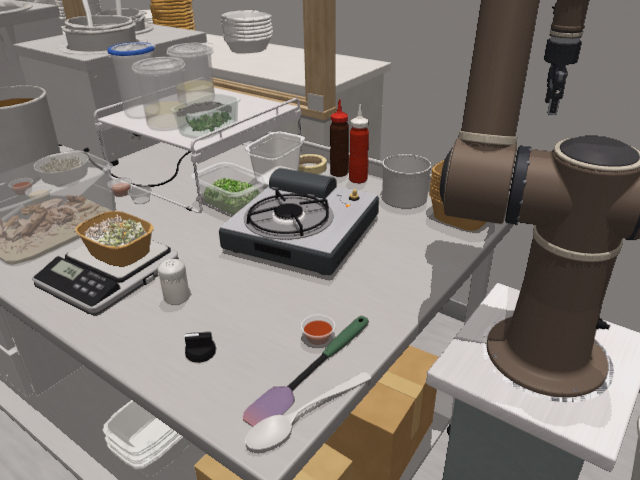

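Call:
{"method": "shift_gripper", "body": {"motion": [{"pos": [37, -48.7, 0], "aperture": 85}, {"pos": [37, -48.7, 0], "aperture": 85}, {"pos": [37, -48.7, 0], "aperture": 85}, {"pos": [37, -48.7, 0], "aperture": 85}, {"pos": [37, -48.7, 0], "aperture": 85}]}}

```text
time_s: 1.72
tool_pos: [306.9, -291.2, 245.5]
eef_rot: [0.984, 0.177, 0.0, 0.0]
wrist_force: [1.3, -0.3, -0.4]
opening: 85.1
finger_force: 0.0
```

Call:
{"method": "shift_gripper", "body": {"motion": [{"pos": [37, -48.7, 0], "aperture": 85}, {"pos": [37, -48.7, 0], "aperture": 85}, {"pos": [37, -48.7, 0], "aperture": 85}, {"pos": [37, -48.7, 0], "aperture": 85}, {"pos": [37, -48.7, 0], "aperture": 85}]}}

```text
time_s: 2.35
tool_pos: [395.4, 1.8, 245.9]
eef_rot: [0.984, 0.177, 0.001, 0.0]
wrist_force: [0.5, 0.0, 0.8]
opening: 84.9
finger_force: 0.0
```

Call:
{"method": "shift_gripper", "body": {"motion": [{"pos": [37, -48.7, 0], "aperture": 85}, {"pos": [37, -48.7, 0], "aperture": 85}, {"pos": [37, -48.7, 0], "aperture": 85}, {"pos": [37, -48.7, 0], "aperture": 85}, {"pos": [37, -48.7, 0], "aperture": 85}]}}

```text
time_s: 2.98
tool_pos: [483.6, 294.9, 245.5]
eef_rot: [0.984, 0.178, 0.0, 0.0]
wrist_force: [-0.1, -0.3, 0.3]
opening: 85.2
finger_force: 0.0
```

Call:
{"method": "shift_gripper", "body": {"motion": [{"rot": [0, 0, -0.15], "aperture": 85}, {"rot": [0, 0, -0.15], "aperture": 85}, {"rot": [0, 0, -0.15], "aperture": 85}, {"rot": [0, 0, -0.15], "aperture": 85}, {"aperture": 85}]}}

```text
time_s: 3.6
tool_pos: [483.2, 292.7, 245.3]
eef_rot: [0.888, 0.46, 0.0, 0.0]
wrist_force: [-0.5, -0.0, 0.3]
opening: 84.8
finger_force: 0.0
```

Run:
```python
from h import *
c=env.camera('wrist'); save(c,'w1.png')
for l,z in dict(knob=0,knob_bore=0,knob_pointer=42,shaker=0).items():
    for k in env.landmark_of(l,c)[:2]: print(l,round(k['score'],2),np.round(k['centre'],1),np.round(atz(k['centre'],c,z),1))
s=env.get_state(); print(s['q'],s['tool_pos'],s['eef_rot'])
```

```text
knob 0.61 [129.3 292.3] [498.5 352.3   0. ]
knob 0.35 [ 97.7 504.1] [658.5 270.6   0. ]
knob_bore 0.97 [128.2 292.3] [499.1 353.    0. ]
knob_bore 0.52 [348.4 257. ] [346.7 203.6   0. ]
knob_pointer 0.65 [ 98.4 302.5] [520.4 365.3  42. ]
shaker 0.59 [ 99.9 501. ] [655.6 270.5   0. ]
[ 4.67497055e-01  1.93215420e-01  1.77754854e+00 -1.49834014e-06
  1.17074516e+00  1.08267174e+00] [483.19345275 292.65441494 245.31026305] [8.88003580e-01 4.59836537e-01 4.17574370e-05 1.12075693e-06]
```

View pics/w1.png

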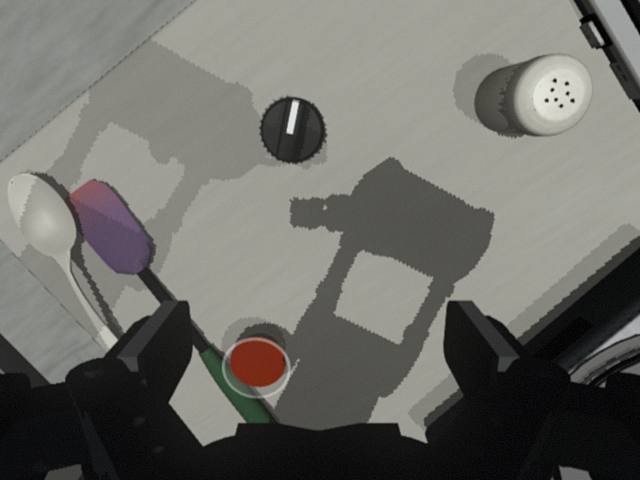

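The wrist view shows the knob at col 292, row 130, its white line running from about (291,133) to (295,99). It stands clear of the shaker and sauce cup.

Add to h.py:
```python
def line(c,z,box,th=150):
    r0,r1,c0,c1=box
    m=(c['img'][r0:r1,c0:c1].min(2)>th).astype(np.uint8)
    n,lab,st,_=cv2.connectedComponentsWithStats(m)
    k=1+np.argmax(st[1:,4]); v,u=np.nonzero(lab==k)
    P=np.array([atz((a+r0,b+c0),c,z)[:2] for a,b in zip(v,u)])
    mu=P.mean(0); w,V=np.linalg.eigh(np.cov(P.T)); d=V[:,1]; t=(P-mu)@d
    return mu,d,t.min(),t.max(),len(P)
```

Run:
```python
from h import *
c=env.camera('wrist')
mu,d,a,b,n=line(c,42,(93,160,265,320)); print(mu,d,np.arctan2(d[1],d[0]),mu+a*d,mu+b*d,n)
s=env.get_state();x=R.from_quat(s['eef_rot']).as_matrix(); print(x[:,0],np.arctan2(x[1,0],x[0,0]), x.T@(np.array([499,351.5,245])-s['tool_pos']))
```

```text
[506.31951554 359.0390545 ] [-0.73728769 -0.67557891] -2.399843045673786 [515.24035487 367.21324619] [497.4159003  350.88064529] 211
[5.76906650e-01 8.16810086e-01 1.05621020e-05] 0.9558598343503217 [ 57.20183735 -21.03684288   0.29822411]
```

Call:
{"method": "shift_gripper", "body": {"motion": [{"rot": [0, 0, 0.107], "aperture": 85}, {"rot": [0, 0, 0.107], "aperture": 85}, {"pos": [25.2, -16.6, 0], "aperture": 85}, {"pos": [25.3, -16.6, 0], "aperture": 85}, {"pos": [0, 0, 50], "aperture": 85}]}}

```text
time_s: 4.53
tool_pos: [502.4, 355.6, 200.2]
eef_rot: [0.932, 0.363, 0.007, -0.001]
wrist_force: [0.3, 0.5, -0.4]
opening: 84.9
finger_force: 0.0
```

Call:
{"method": "shift_gripper", "body": {"motion": [{"pos": [0, 0, 45], "aperture": 60}, {"aperture": 60}, {"aperture": 60}]}}

```text
time_s: 4.9
tool_pos: [498.9, 351.9, 151.8]
eef_rot: [0.932, 0.363, 0.001, -0.0]
wrist_force: [0.4, 0.6, 0.9]
opening: 59.8
finger_force: 0.0
```

Run:
```python
from h import *
c=env.camera('wrist'); save(c,'w2.png')
for l,z in dict(knob=0,knob_bore=0,knob_pointer=42).items():
    for k in env.landmark_of(l,c)[:2]: print(l,round(k['score'],2),np.round(k['centre'],1),np.round(atz(k['centre'],c,z),1))
s=env.get_state(); print(s['q'],s['tool_pos'],s['eef_rot'],proj([[498,351,42],[515,367,42]],c),env.finger_overhang)
```

```text
knob 0.91 [219.9 316.6] [498.7 352.7   0. ]
knob_bore 0.67 [222.1 318.1] [498.2 350.9   0. ]
knob_pointer 0.7 [217.2 318.2] [507.7 359.7  42. ]
knob_pointer 0.61 [197.5 320.1] [516.9 366.6  42. ]
[ 5.42834049e-01  3.78724274e-01  1.74098324e+00 -2.77255926e-06
  1.01721870e+00  1.37108124e+00] [499.50812033 352.14972667 152.93239107] [ 9.31862886e-01  3.62803139e-01  2.29916731e-03 -3.97161379e-04] [[317.86786785 239.05606297]
 [317.35043409 199.53185157]] 14.0
```

View pics/w2.png

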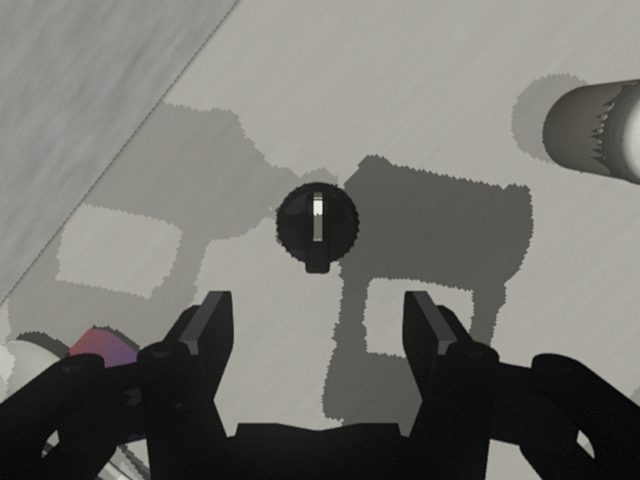

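The knob's line is upright at col 318, rows 194–241, aligned with the tool x axis and midway between the fingers. Next I descend and grip.

Call:
{"method": "shift_gripper", "body": {"motion": [{"pos": [0, 0, 40], "aperture": 60}, {"pos": [0, 0, 40], "aperture": 60}, {"pos": [0, 0, 25], "aperture": 60}, {"pos": [0, 0, 10], "aperture": 60}, {"aperture": 60}]}}

```text
time_s: 5.72
tool_pos: [498.3, 351.5, 35.8]
eef_rot: [0.932, 0.363, 0.0, -0.0]
wrist_force: [0.4, -0.5, -0.7]
opening: 59.9
finger_force: 0.0
```

Call:
{"method": "shift_gripper", "body": {"motion": [{"aperture": 40}, {"aperture": 25}, {"aperture": 5}, {"aperture": 5}, {"aperture": 5}]}}

```text
time_s: 6.35
tool_pos: [498.9, 351.9, 36.6]
eef_rot: [0.932, 0.363, 0.001, -0.0]
wrist_force: [-0.3, -0.6, 5.7]
opening: 13.6
finger_force: 61.4
```

Call:
{"method": "shift_gripper", "body": {"motion": [{"aperture": 5}, {"aperture": 5}]}}

```text
time_s: 6.6
tool_pos: [498.9, 351.9, 36.6]
eef_rot: [0.932, 0.363, 0.001, -0.0]
wrist_force: [-1.2, -0.1, 5.9]
opening: 14.0
finger_force: 61.4
```

Call:
{"method": "shift_gripper", "body": {"motion": [{"pos": [0, 0, -15], "aperture": 5}, {"pos": [0, 0, -50], "aperture": 5}, {"pos": [0, 0, -50], "aperture": 5}, {"pos": [0, 0, -50], "aperture": 5}]}}

```text
time_s: 7.1
tool_pos: [497.0, 350.8, 201.4]
eef_rot: [0.932, 0.363, -0.001, 0.0]
wrist_force: [-0.0, -0.1, -1.3]
opening: 13.9
finger_force: 60.3
```

Call:
{"method": "shift_gripper", "body": {"motion": [{"pos": [-42.7, 37.8, 0], "aperture": 5}, {"pos": [-42.7, 37.8, 0], "aperture": 5}, {"pos": [-42.7, 37.8, 0], "aperture": 5}, {"pos": [-42.7, 37.8, 0], "aperture": 5}, {"pos": [-42.7, 37.8, 0], "aperture": 5}]}}

```text
time_s: 7.72
tool_pos: [467.4, 66.0, 200.3]
eef_rot: [0.932, 0.363, -0.0, 0.0]
wrist_force: [1.5, -0.7, -1.1]
opening: 13.5
finger_force: 60.4
```

Call:
{"method": "shift_gripper", "body": {"motion": [{"pos": [-42.7, 37.8, 0], "aperture": 5}, {"pos": [-42.7, 37.8, 0], "aperture": 5}, {"pos": [-42.7, 37.8, 0], "aperture": 5}, {"pos": [-42.7, 37.8, 0], "aperture": 5}, {"pos": [-42.7, 37.8, 0], "aperture": 5}]}}

```text
time_s: 8.35
tool_pos: [438.0, -217.3, 200.4]
eef_rot: [0.932, 0.363, 0.0, -0.0]
wrist_force: [1.2, -0.2, -2.1]
opening: 13.5
finger_force: 60.4
```

Call:
{"method": "shift_gripper", "body": {"motion": [{"rot": [0, 0, 0.133], "aperture": 5}, {"rot": [0, 0, 0.133], "aperture": 5}, {"rot": [0, 0, 0.133], "aperture": 5}, {"rot": [0, 0, 0.133], "aperture": 5}, {"aperture": 5}]}}

```text
time_s: 8.98
tool_pos: [438.4, -215.6, 200.1]
eef_rot: [0.994, 0.106, -0.0, -0.0]
wrist_force: [-0.4, 0.2, -1.5]
opening: 13.7
finger_force: 60.4
```

Run:
```python
from h import *
c=env.camera('wrist'); save(c,'w3.png')
for l,z in dict(stem_base=80,off_mark=70,flame_mark=70,knob_pointer=200).items():
    for k in env.landmark_of(l,c)[:2]: print(l,round(k['score'],2),np.round(k['centre'],1),np.round(atz(k['centre'],c,z),1))
s=env.get_state(); print(s['q'],s['tool_pos'],s['eef_rot'],s['wrist_force'])
```

```text
stem_base 0.9 [ 59.3 310. ] [ 532.7 -191.1   80. ]
flame_mark 0.93 [ 67.5 241.1] [ 521.3 -153.2   70. ]
knob_pointer 0.91 [267.8 321.5] [ 458.2 -212.7  200. ]
[-5.46023262e-01  9.68415780e-02  1.98739397e+00  3.33276830e-06
  1.05761404e+00  8.12839485e-01] [ 438.90094107 -215.79454597  200.25761432] [ 9.94390850e-01  1.05767770e-01 -1.01234350e-04 -7.91033942e-05] [ 0.28258134 -0.18242166 -0.90973274]
```

View pics/w3.png

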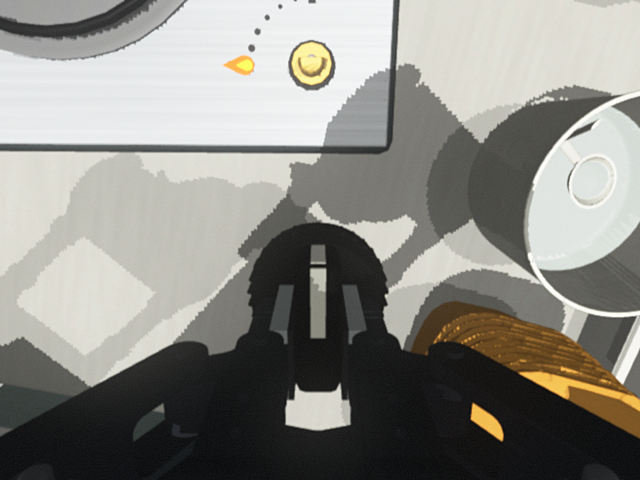

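The knob is held straight: its line is at col 318, with the top tip near row 266 and the middle near row 338. The stem is at about col 312, row 63 and the flame at (240,66). I'll go closer and lower for a measurement in one view.

Call:
{"method": "shift_gripper", "body": {"motion": [{"pos": [20, 0, 20], "aperture": 5}, {"pos": [15, 0, 20], "aperture": 5}, {"aperture": 5}, {"aperture": 5}]}}

```text
time_s: 9.72
tool_pos: [473.1, -208.7, 160.5]
eef_rot: [0.994, 0.105, -0.0, 0.0]
wrist_force: [0.0, 0.4, -1.6]
opening: 13.4
finger_force: 60.4
```

Add to h.py:
```python
def fit(h0=36.6):
    c=env.camera('wrist'); s=env.get_state(); T=R.from_quat(s['eef_rot']).as_matrix(); p=s['tool_pos']
    hsv=cv2.cvtColor(c['img'],cv2.COLOR_RGB2HSV)
    r=env.landmark_of('stem_base',c)[:1]; print('net',[(k['score'],atz(k['centre'],c,80)) for k in r])
    u0,v0=proj([532.5,-191,80],c)[0]; print('pred',u0,v0)
    m=((hsv[...,0]>12)&(hsv[...,0]<32)&(hsv[...,1]>70)).astype(np.uint8)
    n,lab,st,ce=cv2.connectedComponentsWithStats(m); 
    for k in range(1,n):
        if st[k,4]>150: print('blob',st[k],ce[k].round(1),atz(ce[k][::-1],c,83).round(2))
    return c,p,T
```

Run:
```python
from h import *
c,p,T=fit(); save(c,'w4.png'); print(p,T[:,0])
z=p[2]+5.4
for k in env.landmark_of('off_mark',c)[:1]+env.landmark_of('flame_mark',c)[:1]: print(k['score'],k['centre'],atz(k['centre'],c,70))
print(proj([p+T@[23,0,-5.4],p+T@[0,0,-5.4]],c))
```

```text
net [(0.88, array([ 530.54066477, -192.2048846 ,   80.        ]))]
pred 307.26831023640904 128.0299102081689
blob [ 286  108   47   49 1679] [308.7 131.9] [ 530.98 -192.07   83.  ]
blob [208 120  36  23 501] [229. 131.] [ 523.51 -155.28   83.  ]
blob [470 403  34  39 612] [486.4 421.6] [ 394.7 -324.3   83. ]
[ 473.2757436  -208.87787512  160.94748219] [9.77811395e-01 2.09486807e-01 3.90539499e-04]
0.94 [47.6, 306.8] [ 568.63569715 -183.02508147   70.        ]
0.96 [132.6, 230.8] [ 522.02706957 -153.76797822   70.        ]
[[318.04461041 264.50738136]
 [318.00781085 332.49946962]]
```

View pics/w4.png

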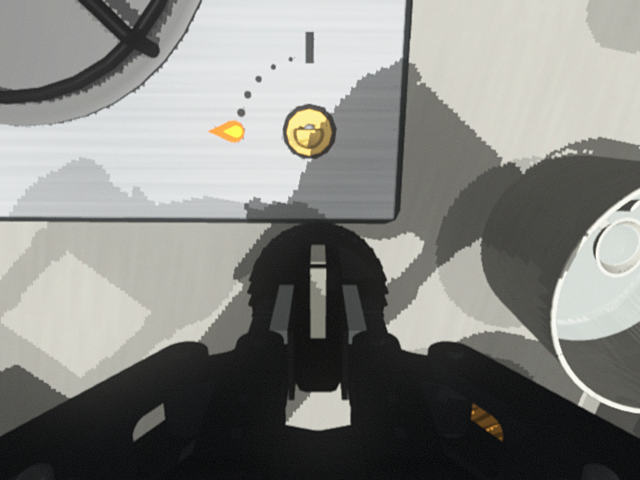

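The knob line spans rows 267–338 at col 318. The stem's shoulder is centred near (309,132), with the flame at (230,132) and the off bar at (309,47). Refining numerically.

Run:
```python
from h import *
c,p,T=fit(); g=c['img'].astype(int)
print(g[240:345:1,316:321].mean((1,2)).round().astype(int).tolist())
# line column centre near both ends
for r in (275,300,330):
    row=g[r,300:336].mean(1); w=np.where((row>90),row,0); print(r,(w*np.arange(300,336)).sum()/w.sum(),np.nonzero(row>90)[0]+300)
hsv=cv2.cvtColor(c['img'],cv2.COLOR_RGB2HSV); m=((hsv[...,0]>12)&(hsv[...,0]<32)&(hsv[...,1]>70)); m[:,:270]=0;m[:,350:]=0;m[200:]=0
v,u=np.nonzero(m); print([(r,u[v==r].min(),u[v==r].max()) for r in range(v.min(),v.max()+1,6)])
th=np.linspace(0,2*np.pi,60)
for q in ((530.5,-192.2),(531.3,-192)):
  P=proj(np.c_[q[0]+11*np.cos(th),q[1]+11*np.sin(th),80+0*th],c); print(q,P.min(0),P.max(0)); print(proj([[*q,94]],c))
# front edge of plate
e=[]
for col in range(60,240,10):
    k=g[180:235,col].mean(1); d=np.diff(k); e.append((180+np.argmin(d)+.5,col))
P=np.array([atz(x,c,70)[:2] for x in e]); f=np.polyfit(P[:,1],P[:,0],1); print('edge yaw',np.arctan(-f[0]),[x[0] for x in e], np.std(P[:,0]-np.polyval(f,P[:,1])))
```

```text
net [(0.61, array([ 531.53499269, -191.38436822,   80.        ]))]
pred 306.22173867724655 128.80055862424172
blob [ 285  109   46   48 1659] [307.6 132.7] [ 530.97 -192.04   83.  ]
blob [208 121  35  22 497] [228.4 131.7] [ 523.57 -155.33   83.  ]
blob [470 402  34  40 612] [486.4 421.5] [ 394.72 -324.91   83.  ]
[31, 30, 28, 32, 52, 84, 101, 102, 101, 102, 101, 100, 102, 100, 101, 101, 101, 101, 100, 100, 100, 120, 154, 150, 74, 23, 21, 55, 118, 164, 180, 181, 179, 179, 179, 178, 179, 178, 179, 181, 179, 179, 178, 178, 176, 178, 179, 179, 166, 141, 129, 131, 132, 137, 138, 135, 130, 128, 128, 127, 128, 128, 129, 128, 128, 129, 128, 129, 129, 127, 128, 128, 128, 127, 128, 128, 128, 128, 128, 127, 128, 129, 128, 128, 127, 127, 128, 128, 127, 127, 128, 129, 129, 128, 127, 130, 128, 111, 63, 25, 17, 20, 19, 19, 21]
275 317.64250118652114 [310 311 312 313 314 315 316 317 318 319 320 321 322 323 324 325]
300 317.52554621848736 [310 311 312 313 314 315 316 317 318 319 320 321 322 323 324 325]
330 317.51191362621 [311 312 313 314 315 316 317 318 319 320 321 322 323 324]
[(109, np.int64(305
[... 170 characters left out ...]
9, np.int64(286), np.int64(329)), (145, np.int64(288), np.int64(327)), (151, np.int64(294), np.int64(321))]
(530.5, -192.2) [284.95656156 109.67145558] [330.70662681 156.69902626]
[[307.1693967  134.55018453]]
(531.3, -192) [284.86267783 107.85613888] [330.66127429 154.98357929]
[[307.09407045 132.66216625]]
edge yaw 0.2026890754178609 [np.float64(217.5), np.float64(217.5), np.float64(217.5), np.float64(217.5), np.float64(217.5), np.float64(218.5), np.float64(217.5), np.float64(218.5), np.float64(217.5), np.float64(218.5), np.float64(218.5), np.float64(218.5), np.float64(218.5), np.float64(218.5), np.float64(218.5), np.float64(218.5), np.float64(218.5), np.float64(218.5)] 0.16948717165525418
```

Call:
{"method": "shift_gripper", "body": {"motion": [{"pos": [30, -2, 0], "aperture": 5}, {"pos": [29.9, -2.2, 0], "aperture": 5}, {"pos": [0, 0, 20], "aperture": 5}, {"aperture": 5}, {"aperture": 5}]}}

```text
time_s: 10.65
tool_pos: [530.7, -192.1, 140.6]
eef_rot: [0.994, 0.105, -0.0, -0.0]
wrist_force: [0.7, 0.5, -1.7]
opening: 13.3
finger_force: 60.4
```

Run:
```python
from h import *
s=env.get_state(); T=R.from_quat(s['eef_rot']).as_matrix(); print(s['tool_pos'],T[:,0],T.T@(np.array([531,-192.2,140])-s['tool_pos']),s['wrist_force'])
c=env.camera('scene'); print(proj([[531,-192,94],s['tool_pos']-[0,0,36.6]],c)); u,v=proj([531,-192,105],c)[0].astype(int)
cv2.imwrite('pics/s2.png',cv2.resize(c['img'][v-50:v+50,u-66:u+66,::-1],None,fx=6,fy=6,interpolation=2))
```

```text
[ 530.71438139 -192.09190836  140.55692957] [ 9.77912139e-01  2.09016335e-01 -1.40278839e-04] [0.25679511 0.1654182  0.55688906] [ 0.73235693  0.52248801 -1.66305862]
[[353.87553942 189.79158501]
 [354.06958513 186.0678337 ]]
```

View pics/s2.png

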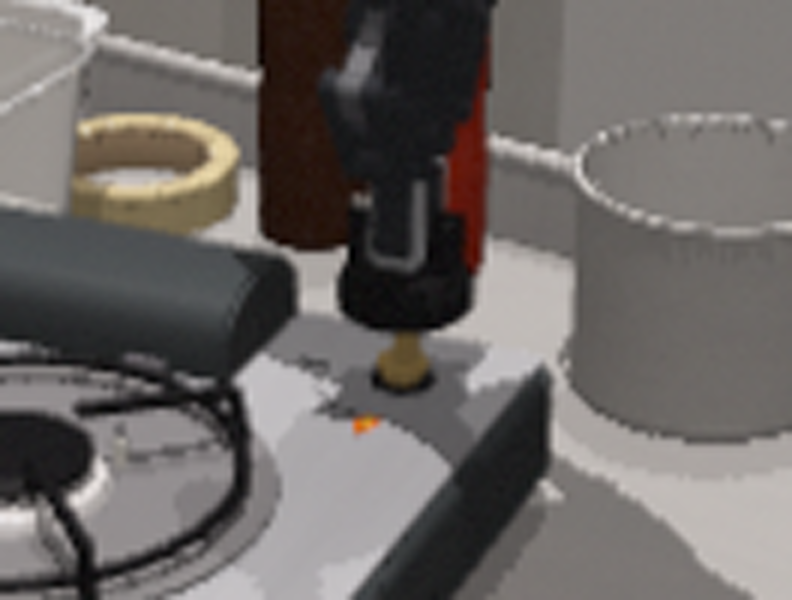

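In the crop the stem (col 403) stands centred under the skirt (cols 340–472), so I lower it.

Call:
{"method": "shift_gripper", "body": {"motion": [{"pos": [0, 0, 5], "aperture": 5}, {"pos": [0, 0, 4], "aperture": 5}, {"pos": [0, 0, 3], "aperture": 5}, {"aperture": 5}]}}

```text
time_s: 11.2
tool_pos: [530.6, -191.8, 127.8]
eef_rot: [0.994, 0.105, -0.0, -0.0]
wrist_force: [-0.6, 0.1, -2.4]
opening: 13.7
finger_force: 60.4
```

Call:
{"method": "shift_gripper", "body": {"motion": [{"pos": [0, 0, 3], "aperture": 5}, {"aperture": 5}]}}

```text
time_s: 11.45
tool_pos: [530.8, -191.9, 125.0]
eef_rot: [0.994, 0.105, -0.0, -0.0]
wrist_force: [-0.4, -0.7, -2.4]
opening: 13.5
finger_force: 60.4
```

Call:
{"method": "shift_gripper", "body": {"motion": [{"pos": [0, 0, 3], "aperture": 5}, {"aperture": 5}]}}

```text
time_s: 11.7
tool_pos: [531.5, -192.0, 122.3]
eef_rot: [0.994, 0.105, 0.001, 0.0]
wrist_force: [2.0, 0.6, -2.0]
opening: 13.3
finger_force: 60.5
```

Call:
{"method": "shift_gripper", "body": {"motion": [{"pos": [0, 0, 3], "aperture": 5}, {"aperture": 5}]}}

```text
time_s: 11.95
tool_pos: [531.5, -191.9, 119.2]
eef_rot: [0.994, 0.105, 0.001, 0.0]
wrist_force: [2.0, 0.4, -2.0]
opening: 13.7
finger_force: 60.5
```

Call:
{"method": "shift_gripper", "body": {"motion": [{"pos": [0, 0, 3], "aperture": 5}, {"aperture": 5}]}}

```text
time_s: 12.2
tool_pos: [531.5, -192.1, 116.6]
eef_rot: [0.994, 0.105, 0.001, 0.0]
wrist_force: [1.2, 0.5, 0.2]
opening: 13.6
finger_force: 60.9
```

Call:
{"method": "shift_gripper", "body": {"motion": [{"pos": [0, 0, 2], "aperture": 5}, {"aperture": 5}]}}

```text
time_s: 12.45
tool_pos: [531.6, -192.1, 115.2]
eef_rot: [0.994, 0.105, 0.001, 0.0]
wrist_force: [0.1, 1.4, 5.9]
opening: 13.4
finger_force: 61.5
```

Call:
{"method": "shift_gripper", "body": {"motion": [{"pos": [0, 0, 2], "aperture": 5}, {"aperture": 5}]}}

```text
time_s: 12.7
tool_pos: [531.6, -192.1, 113.5]
eef_rot: [0.994, 0.105, 0.001, 0.0]
wrist_force: [0.2, 1.7, 6.8]
opening: 13.5
finger_force: 61.6
```

Call:
{"method": "shift_gripper", "body": {"motion": [{"pos": [0, 0, 2], "aperture": 5}, {"aperture": 5}]}}

```text
time_s: 12.95
tool_pos: [531.6, -192.1, 111.7]
eef_rot: [0.994, 0.105, 0.001, 0.0]
wrist_force: [-0.7, 1.8, 8.7]
opening: 13.8
finger_force: 61.8
```

Call:
{"method": "shift_gripper", "body": {"motion": [{"pos": [0, 0, 2], "aperture": 5}, {"aperture": 5}]}}

```text
time_s: 13.2
tool_pos: [531.7, -192.1, 110.5]
eef_rot: [0.994, 0.105, 0.0, 0.0]
wrist_force: [-2.6, 2.1, 11.6]
opening: 13.7
finger_force: 62.3
```

Call:
{"method": "shift_gripper", "body": {"motion": [{"pos": [0, 0, 2], "aperture": 5}, {"aperture": 5}]}}

```text
time_s: 13.45
tool_pos: [531.8, -192.2, 110.3]
eef_rot: [0.994, 0.105, 0.0, 0.0]
wrist_force: [-5.8, 4.0, 22.0]
opening: 13.6
finger_force: 63.8
```

Call:
{"method": "shift_gripper", "body": {"motion": [{"aperture": 5}, {"aperture": 5}, {"rot": [0, 0, -0.1], "aperture": 5}, {"rot": [0, 0, -0.1], "aperture": 5}, {"rot": [0, 0, -0.1], "aperture": 5}]}}

```text
time_s: 14.08
tool_pos: [531.8, -192.1, 110.3]
eef_rot: [0.967, 0.254, 0.0, 0.0]
wrist_force: [-5.3, 3.2, 22.3]
opening: 13.6
finger_force: 63.7
```

Call:
{"method": "shift_gripper", "body": {"motion": [{"rot": [0, 0, -0.1], "aperture": 5}, {"rot": [0, 0, -0.1], "aperture": 5}]}}

```text
time_s: 14.32
tool_pos: [531.8, -192.1, 110.3]
eef_rot: [0.937, 0.349, 0.0, 0.0]
wrist_force: [-4.6, 3.9, 22.1]
opening: 13.6
finger_force: 63.7
```

Call:
{"method": "shift_gripper", "body": {"motion": [{"rot": [0, 0, -0.12], "aperture": 5}, {"rot": [0, 0, -0.12], "aperture": 5}, {"rot": [0, 0, -0.12], "aperture": 5}, {"rot": [0, 0, -0.12], "aperture": 5}, {"rot": [0, 0, -0.12], "aperture": 5}]}}

```text
time_s: 14.95
tool_pos: [531.8, -191.9, 110.3]
eef_rot: [0.792, 0.611, 0.0, 0.0]
wrist_force: [-4.8, 4.5, 21.4]
opening: 13.5
finger_force: 63.7
```

Call:
{"method": "shift_gripper", "body": {"motion": [{"rot": [0, 0, -0.12], "aperture": 5}, {"rot": [0, 0, -0.12], "aperture": 5}, {"rot": [0, 0, -0.12], "aperture": 5}, {"rot": [0, 0, -0.1], "aperture": 5}, {"aperture": 5}]}}

```text
time_s: 15.58
tool_pos: [531.8, -191.8, 110.3]
eef_rot: [0.633, 0.774, 0.0, 0.0]
wrist_force: [-5.6, 4.3, 21.0]
opening: 14.0
finger_force: 63.7
```

Run:
```python
from h import *
s=env.get_state(); T=R.from_quat(s['eef_rot']).as_matrix(); print(np.arctan2(T[1,0],T[0,0]),s['tool_pos'],s['moment'],s['q'])
c=env.camera('wrist'); save(c,'w5.png'); print(proj([s['tool_pos']+T@[23,0,-5.4],s['tool_pos']+T@[0,0,-5.4]],c))
```

```text
1.7714015717721696 [ 531.76276586 -191.84054322  110.30902298] [0.92012825 0.92637903 0.03546981] [-4.23604669e-01  3.60685078e-01  1.87003506e+00  8.19286516e-04
  9.10656359e-01 -6.24712143e-01]
[[319.75300772 266.19833559]
 [319.66486909 333.82641059]]
```

View pics/w5.png

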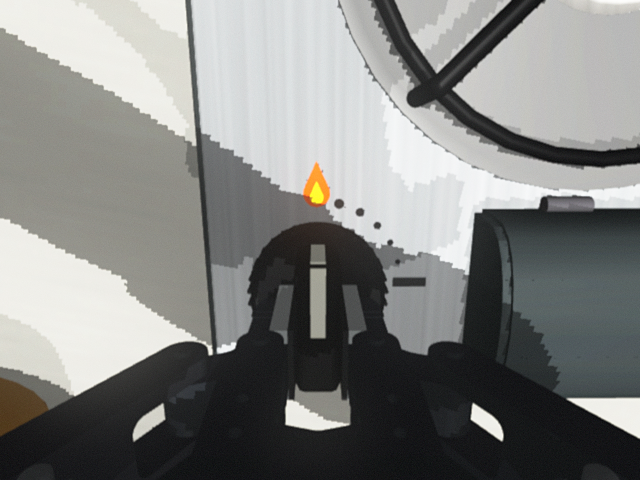

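The pointer line (col 318) aims at the flame (col 316). The knob hasn't slipped in the fingers, and the push of about 21 N is holding.

Call:
{"method": "shift_gripper", "body": {"motion": [{"aperture": 5}, {"aperture": 5}]}}

```text
time_s: 15.88
tool_pos: [531.8, -191.9, 110.3]
eef_rot: [0.633, 0.774, 0.0, 0.0]
wrist_force: [-4.9, 4.6, 21.0]
opening: 13.9
finger_force: 63.7
```

```bash
python3 -c "
from rig import env; print(env.hand_in())"
```

```text
the job is handed in; nothing more can be done
None
```

I pushed the knob onto the stem, pressed it in by about 6 mm, turned it to the flame mark and handed the job in at about 16 s with the gripper still holding it pressed at about 21 N; the hand-in returned no verdict.

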